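# Hold the hidden bolt head while the nut runs up

## Robot

A 6-joint arm with a two-finger parallel gripper is mounted at the origin on a cart in front of the work surface, level with it; the furniture and walls round the work are solid. World frame = base frame: x ahead of the robot, y to its left, z up, the work surface at z = 0. Lengths are in mm, angles in rad, forces in N, time in s.
With the tool pointing down it reaches from about 400 to 925 mm from the base axis. Payload 12.5 kg.
Tool frame: the origin (TCP) lies at the very end of the fingers, on their centre line; the grasp point (between the pads) lies 19 mm behind it; z points along the fingers, x is the direction in which the jaws open and shut, and the axes are right-handed (so a half turn about z gives the same grasp; the last joint's range is limited). The gripper opens to 95 mm and grips with 3 to 60 N. Pads are 20 mm wide; open, the fingers measure 119 mm over their backs; the gripper's body (75 mm by 180 mm) begins 59 mm behind the grasp point.
Start: joints at [1.061, 0.491, 1.559, -0, 1.092, -0.106], TCP at [245.558, 574.759, 214.661] pointing down, gripper open.
Joint ranges: [-3.1, 3.1], [-0.84, 2.19], [0.05, 2.79], [-1.13, 4.28], [0.06, 2.93], [-2.69, 2.69]. Speed limits (rad/s): [2.22, 2.22, 2.79, 3.14, 3.14, 3.14].

## Interface

Orientations are given as [roll, pitch, yaw] about the fixed x, y, z axes, in that order (R = Rz(yaw) Ry(pitch) Rx(roll)).
In Python, from cell import env gives the robot as it stands.
- The arm moves only by the tool arm_command, never from a script. Its argument "motion" is one flat list of numbers, 7 for each row, row after row: the opening, from -1 (shut) to 1 (fully open), then the shift along the tool's x, y, z in mm, then the turn, a rotation vector about the tool's x, y, z in degrees. In form: [fingers, dx, dy, dz, rx, ry, rz, fingers, dx, dy, dz, rx, ry, rz, ...]. A call has 1 to 20 rows; each row is the pose to reach, as a shift and turn from the pose commanded when the call began, along the tool's axes at that moment; what a row does not reach only later rows make up. A row lasts 1/10 s, in which the tool goes at most 50 mm and 8.59 degrees, less where a joint would pass 70% of its speed; a pose out of reach is approached as far as the arm can. A call with a gripper value outside its range is refused whole. The fingers move at their own pace and stop on an object; the grip force is fixed at half the most. Time passes only in rows, so rows that repeat a pose let the fingers close. It gives the time, the measured TCP pose, the force and the opening at its end, in the units of the state.
- env.state(): the state, without advancing time (a new reading comes with each control period).
- env.read_camera(name): name is "side" or "top" or "wrist"; returns (picture, depth): 480x640x3 uint8, red, green, blue; 480x640 float32, mm along the optical axis (not along the pixel's ray), 0 where there is no reading.
- env.calibration(name): a dict with "fx", "fy", "cx", "cy" (pixels), "distortion" ([k1, k2, p1, p2, k3] as OpenCV has them; the pictures are not rectified), "cam_to_world" (4x4, takes a point from camera to world coordinates). Camera axes: x right, y down, z forward; pixel columns grow to the right and rows downward; lengths in mm; the calibration is good to about 2 mm. A picture is of the moment at which its call begins: read the wrist's pose just before it. calibration takes no time and is no camera call; for the wrist camera it gives the pose at the moment of the call.
- env.job_done(): hands the job in, once; it reports no verdict.
Trained networks look in the newest picture that a camera, given by its name, has taken for a name from the list of things; names that differ only in an ending like _2 or _b are one class to them, and where a whole thing is asked for, a point or a joint stands for the part that bears it (a point fixed in the world has none). Each returns a list of dicts, best first, with "confidence" (0 to 1); they miss things now and then, are a little off and sometimes report something else, mostly with a low value. They report only what shows in the picture. A call takes as long as a camera call. They do not tell look-alikes from the thing itself.
- env.recognise(camera, label): "location" ([column, row] in pixels, amid what is visible of it).
- env.silhouettes(camera, label): "region" (480x640 bool, what is visible of it) and "location" ([column, row] in pixels, amid what is visible of it).
- env.spot_point(camera, label): "location" ([column, row] in pixels: a listed point, or the origin of a listed thing).
The state is a dict: "t": time; "joints": joint angles; "qvel": joint speeds; "tau": joint torques, N m; "eef_pos": TCP position; "tcp_rot": TCP orientation; "ft_force": force on the tool from outside, world axes, zero at the start; "moment": the same for the moment, N m; "opening": opening from 0.0 (shut) to 1.0 (fully open).
Only numpy, scipy, OpenCV 4.12 (cv2) and the standard library are available. Lean on these libraries where they do the work, as an engineer would, in place of code of your own. Each camera call takes 0.05 s, during which the arm holds its last target.

## Task

On the bench jig the small motor keeps driving the nut, but the bolt just spins along with it. Lift the metal cover off the gap behind the bracket and lay it flat, knob up, on bare worktop; then reach down into the gap, grip the hexagonal bolt head and hold it from turning until the nut has come up tight on the bolt (about six seconds). Finish while still gripping the head and holding it still, and leave everything else on the bench where it is.

Things in the scene. Friction and masses are not known exactly. Their poses are not given: they have to be found in the camera images.
- jig: Fixed bench jig on a grey base plate 215 x 160 x 12 mm, reaching 155 mm to the front (its -x, towards the robot) and 60 mm to the back of the origin, which lies on the worktop. Its x axis runs parallel to the bolt from motor to bolt head; z up. In front of the bracket a motor, 46 mm diameter, top at z = 126 mm, reaches from x -153 to -60 mm
- gap_mouth (a point): Centre of the top of the gap, 128 mm above the worktop, jig axes. The gap is 50 mm wide along jig x, between two upright steel plates 120 mm wide (along y), 10 mm thick, tops level with this point: the bracket in front, a back plate behind. It is open at both y sides; the loose cover closes its top at the start
- head_grip (a point): Fixed point on the bolt axis in the middle of the gap, 25 mm below the plates' tops, 103 mm above the worktop, jig axes. The steel hexagonal bolt head surrounds it: 30 mm across flats, 34.6 mm across corners, from 19 mm before this point to 7 mm behind it along jig x. Below and at both y sides is free room: fingers can come straight down and close along jig y
- bolt_head: The hexagonal bolt head. Origin on the bolt axis 3 mm before head_grip; x along the bolt. It only turns about jig x: free, at 0.6 rad/s with the nut, clockwise seen from the motor. Thread friction drags it with just 0.04 N m, so closing fingers turn its flats into line; once the nut is tight the motor twists it with 0.12 N m, so grip firmly (25 N or more)
- thread (a joint): How far the nut has been turned up on the bolt, rad: 0 to 0.5 at the start, 2.2 = tight (end stop). It does not change while the bolt spins along; it grows at about 0.4 rad/s while the head is held still
- nut (a joint): Absolute angle of the motor-driven nut on the front of the bracket, rad; it grows steadily until the nut is tight on a held bolt
- cover: Loose aluminium cover, 150 g: plate 84 x 114 mm, 4 mm thick, with a 36 x 96 mm locating rib 4 mm deep below it and a round dark wooden knob on top. At the start it lies on the tops of the bracket and back plate, its rib in the gap; lying on the worktop it rests on the rib. Origin: centre of the rib's underside; z up, y along the 114 mm side
- cover_knob (a point): Middle of the cover's upright round wooden knob: 26 mm diameter, from 14 mm below to 14 mm above this point, which is 28 mm above the rib's underside
- lid_spare: Black round jar lid, 77 mm diameter, 16 mm high, lying somewhere on the free worktop to the left of the jig; bystander; origin at the underside's centre. The worktop from x 0.38 to 0.62, y 0.25 to 0.40 holds nothing but this lid
- baren: Round wooden rubbing pad 105 mm across, 34 mm high, behind the jig; bystander
- tape_roll: Grey roll of tape lying flat, 106 mm across, 48 mm high, behind and left of the jig; bystander
- cutter_u: Lino cutter with wooden handle, 106 mm long, 29 mm wide, right of the jig; bystander
- block_star: Cork-coloured printing block 102 x 76 x 26 mm, right of the jig; bystander
There are look-alikes about, which are no part of the job. There is more than one size of the cover; the one meant has the size given above.

How it is judged (in metres and radians):
On the way, in this order (a step that is already met when the one before it is completed fails the run):
1. the cover lies flat on the bare worktop, knob up, and is let go (height (world z) of cover below 0.006 m and angle between cover's own z axis and vertical below 0.08 rad and linear speed of cover below 0.03 m/s and contact force between the fingers and cover below 0.1 N), for 0.2 s.
2. the fingers grip the bolt head and it stands still (distance between the grasp point and head_grip below 0.025 m and contact force between the fingers and bolt_head above 3 N and angular speed of bolt_head below 0.15 rad/s), for 0.3 s.
At the end, for the whole second after the job is handed in: The nut is tight on the bolt (thread over 2.12 rad), bolt head and nut stand still (under 0.15 rad/s) because the fingers grip the head (over 3 N, the grasp point within 25 mm of head_grip), and the cover lies flat, knob up, at rest on the bare worktop (underside below 6 mm, tilt under 0.08 rad) (all of step 2 and value of joint thread above 2.12 rad and velocity of joint nut below 0.15 rad/s and height (world z) of cover below 0.006 m and angle between cover's own z axis and vertical below 0.08 rad and linear speed of cover below 0.03 m/s); the arm keeps its last pose, push and grip.
It fails at once if a bystander is shoved more than 25 mm (distance of any of lid_spare, baren, tape_roll, cutter_u, block_star from where it was at the start of the episode above 0.025 m).
It also fails if it takes over 61 s, if anything falls off the work surface, if the arm or the gripper's body presses on something with over 40 N, if the wrist force passes 120 N, or if a joint passes its speed limit or range.

## Working session

There is one attempt and no reset: what is moved stays moved. The work goes in short steps, Python scripts to look and compute and a tool call to move; the robot and the scene stay as the last step left them, time stands still between calls to the robot, and variables do not carry over. Pictures are saved under pics/ and viewed, and the job is handed in when it is done.

Besides the shell and the picture viewer there is one more tool, called after "Call:" by a JSON object that holds its "api" and its "payload". arm_command: Moves the arm, as the interface text tells. Its arguments: {"type":"object","properties":{"motion":{"type":"array","items":{"type":"number"}}},"required":["motion"]}

```bash
ls; mkdir -p pics
cat > h.py <<'E'
import numpy as np, cv2
from cell import env
def ray(cam,px):
    c=env.calibration(cam);K=np.array([[c['fx'],0,c['cx']],[0,c['fy'],c['cy']],[0,0,1.]])
    p=cv2.undistortPoints(np.array([[px]],float),K,np.array(c['distortion'],float))[0,0]
    return np.array([p[0],p[1],1.]),np.array(c['cam_to_world'])
def at_z(cam,px,z):
    r,T=ray(cam,px);d=T[:3,:3]@r;o=T[:3,3];return o+d*(z-o[2])/d[2]
def at_depth(cam,px,d):
    r,T=ray(cam,px);return T[:3,:3]@(r*d)+T[:3,3]
def proj(cam,P):
    c=env.calibration(cam);K=np.array([[c['fx'],0,c['cx']],[0,c['fy'],c['cy']],[0,0,1.]])
    T=np.linalg.inv(np.array(c['cam_to_world']))
    return cv2.projectPoints(np.array(P,float).reshape(-1,1,3),cv2.Rodrigues(T[:3,:3])[0],T[:3,3],K,np.array(c['distortion'],float))[0].reshape(-1,2)
def save(n,img): cv2.imwrite('pics/'+n+'.png',cv2.cvtColor(img,cv2.COLOR_RGB2BGR))
E
python3 - <<'E'
from h import *
np.set_printoptions(precision=1,suppress=True)
s=env.state();print(s)
for c in ['top','side']:
    im,d=env.read_camera(c);save(c+'0',im);np.save(c+'0d.npy',d)
    print(c,env.calibration(c))
    for l in ['cover','cover_knob','gap_mouth','lid_spare','jig']:
        print(l,[(np.round(x['location']),round(x['confidence'],2)) for x in env.spot_point(c,l)])
print(env.state()['t'])
E
```

```text
pics
{'t': 0.0, 'joints': array([ 1.1,  0.5,  1.6, -0. ,  1.1, -0.1]), 'qvel': array([-0., -0., -0.,  0.,  0.,  0.]), 'tau': array([ -0. , -61.3, -25.8,   0.1,   0. ,  -0. ]), 'eef_pos': array([245.4, 574.5, 214. ]), 'tcp_rot': array([-3.1,  0. ,  1.2]), 'ft_force': array([ 0.6, -0.4,  0.3]), 'moment': array([ 0., -0.,  0.]), 'opening': 0.9994564166774771}
top {'fx': 613.7256192178236, 'fy': 613.7256192178236, 'cx': 323.0976469890865, 'cy': 244.78555100501885, 'distortion': array([-0.2,  0. ,  0. ,  0. ,  0. ]), 'cam_to_world': array([[   0. ,   -1. ,    0.2,  281.3],
       [  -1. ,   -0. ,   -0. ,  104. ],
       [   0. ,   -0.2,   -1. , 1704.9],
       [   0. ,    0. ,    0. ,    1. ]])}
cover [(array([197., 322.]), 0.8), (array([348., 257.]), 0.72), (array([220., 196.]), 0.58)]
cover_knob [(array([219., 192.]), 0.84), (array([348., 258.]), 0.65), (array([194., 318.]), 0.62)]
gap_mouth []
lid_spare [(array([249., 268.]), 0.92), (array([342., 259.]), 0.41)]
jig [(array([341., 267.]), 0.65)]
side {'fx': 512.5099708594732, 'fy': 512.5099708594732, 'cx': 312.0310992611488, 'cy': 238.12114750811733, 'distortion': array([-0.1,  0. ,  0. ,  0. ,  0. ]), 'cam_to_world': array([[   0.8,   -0.2,    0.5,    7.4],
       [  -0.5,   -0.3,    0.8, -803. ],
       [  -0. ,   -0.9,   -0.4,  568.7],
       [   0. ,    0. ,    0. ,    1. ]])}
cover [(array([311., 221.]), 0.72), (array([314., 238.]), 0.58), (array([186., 243.]), 0.55), (array([315., 230.]), 0.24)]
cover_knob [(array([188., 234.]), 0.71), (array([311., 215.]), 0.7), (array([313., 228.]), 0.69)]
gap_mouth [(array([313., 238.]), 0.67)]
lid_spare [(array([263., 250.]), 0.73)]
jig [(array([310., 290.]), 0.7)]
0.6
```

View pics/top0.png

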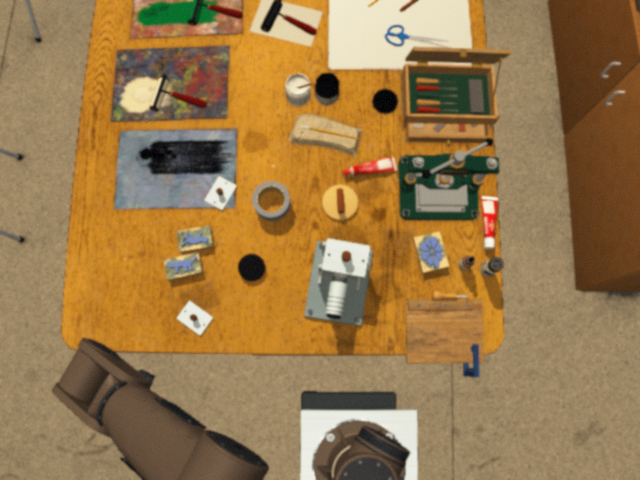

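View pics/side0.png

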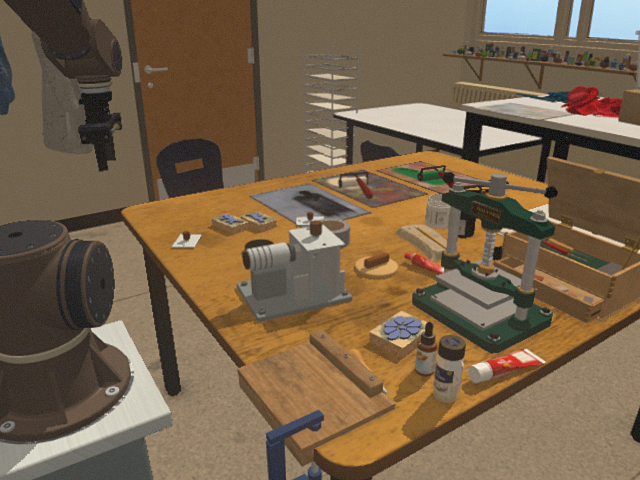

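Run:
```python
import cv2
i=cv2.imread('pics/top0.png')
cv2.imwrite('pics/top0c.png',cv2.resize(i[150:350,170:430],None,fx=3,fy=3,interpolation=cv2.INTER_CUBIC))
```

```text
(no output)
```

View pics/top0c.png

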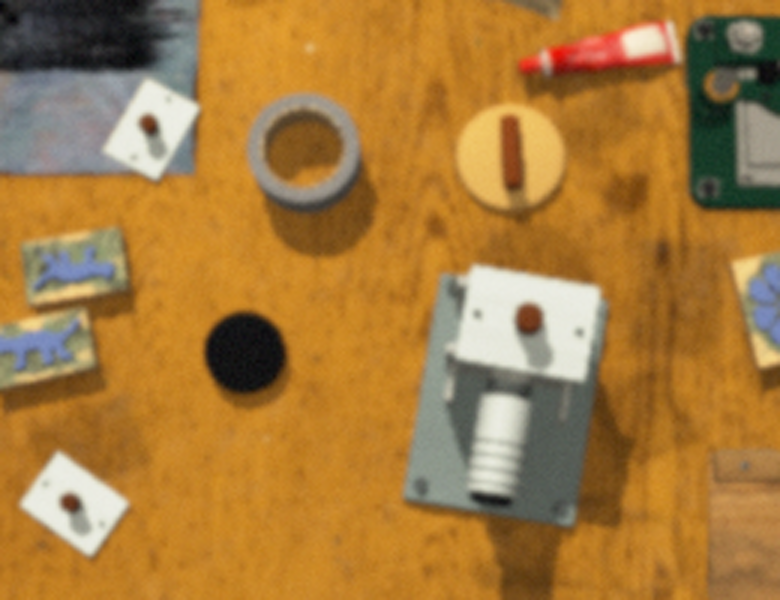

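The top view has three things that could be the cover: a plate on the jig at pixel (346,257), a small plate at (194,318) and another small plate at (220,192). By description I want the one on the jig, and I'll check its size and pose.

Run:
```python
from h import *
np.set_printoptions(precision=1,suppress=True)
d=np.load('top0d.npy')
T=np.array(env.calibration('top')['cam_to_world']);print(T)
c=env.calibration('top');K=np.array([[c['fx'],0,c['cx']],[0,c['fy'],c['cy']],[0,0,1.]])
v,u=np.mgrid[225:335,290:390]
p=cv2.undistortPoints(np.stack([u.ravel(),v.ravel()],1).astype(float).reshape(-1,1,2),K,np.array(c['distortion'])).reshape(-1,2)
dd=d[225:335,290:390].ravel()
P=np.c_[p*dd[:,None],dd]@T[:3,:3].T+T[:3,3]
h,e=np.histogram(P[:,2],bins=np.arange(-10,190,8));print(np.c_[e[:-1],h])
m=(P[:,2]>124)&(P[:,2]<140)
mask=np.zeros((480,640),np.uint8);mask[v.ravel()[m],u.ravel()[m]]=1
print(P[m].mean(0),np.median(P[m][:,2]))
R=cv2.minAreaRect(P[m][:,:2].astype(np.float32));print('plate',R)
m=P[:,2]>152;print('knob',P[m].mean(0),m.sum())
m=(P[:,2]>2)&(P[:,2]<18);print('base',cv2.minAreaRect(P[m][:,:2].astype(np.float32)))
for px in [(346,255),(346,257),(348,258)]: print(at_z('top',px,166))
def plane(px,z): return at_z('top',px,z)
im=cv2.imread('pics/top0.png')
# small plates sizes
for name,pts in {'jig':[(470,265),(604,290),(583,380),(455,360)],'a':[(59,452),(129,506),(92,557),(20,505)],'b':[(149,78),(199,108),(155,180),(102,147)]}.items():
    z=132 if name=='jig' else 8
    q=np.array([plane((170+x/3,150+y/3),z)[:2] for x,y in pts]);print(name,q.tolist(),np.linalg.norm(q-np.roll(q,-1,0),axis=1),q.mean(0))
for px in [(249+0,268)]: print('lid',plane(px,16))
for n,px in {'tape':(271,201),'baren':(340,203),'printblocks':(183,268),'pb2':(195,240)}.items(): print(n,plane(px,30))
print('table front',plane((250,354),0),plane((66,300),0))
```

```text
[[   0.    -1.     0.2  281.3]
 [  -1.    -0.    -0.   104. ]
 [   0.    -0.2   -1.  1704.9]
 [   0.     0.     0.     1. ]]
[[ -10 2142]
 [  -2 3992]
 [   6 1731]
 [  14  637]
 [  22   29]
 [  30   15]
 [  38   20]
 [  46   14]
 [  54   13]
 [  62   47]
 [  70   41]
 [  78   19]
 [  86   15]
 [  94   16]
 [ 102   66]
 [ 110  200]
 [ 118  463]
 [ 126 1017]
 [ 134  333]
 [ 142    5]
 [ 150    6]
 [ 158   44]
 [ 166   35]
 [ 174    0]]
[537.   42.6 131.1] 130.9742993451248
plate ((494.449951171875, 52.38627624511719), (123.02761840820312, 199.97021484375), 80.38709259033203)
knob [466.   59.1 644.6] 122
base ((510.58294677734375, 50.38555908203125), (308.5533447265625, 281.3932189941406), 0.3095168471336365)
[549.8  39.9 166. ]
[544.7  39.9 166. ]
[542.1  34.9 166. ]
jig [[599.7457101760742, 88.95475611067451], [578.145577344414, -27.78205681160985], [499.0515393171597, -8.839157980518564], [516.015755328315, 101.6491766896347]] [118.7  81.3 111.8  84.7] [548.2  38.5]
a [[445.58557391401393, 469.5820554067199], [396.22009984765543, 402.10475182001164], [348.7390883132115, 435.2178951993304], [395.75904160463756, 504.5706169510896]] [83.6 57.9 83.8 60.9] [396.6 452.9]
b [[807.6122804579435, 398.1537155963035], [777.4619172229488, 348.44074338908945], [706.099544034005, 388.2216391611532], [738.6261442533545, 440.8201664341571]] [58.1 81.7 61.8 81.1] [757.4 393.9]
lid [537.8 304.1  16. ]
tape [727.1 245.4  30. ]
baren [722.2  50.7  30. ]
printblocks [534.4 487.4  30. ]
pb2 [613.9 456.8  30. ]
table front [300.4 297.9   0. ] [442.6 835.7   0. ]
```

```bash
cat >> h.py <<'E'
from scipy.spatial.transform import Rotation as Ro
def rel(target,yaw,base=None):
    s=env.state();p=s['eef_pos'] if base is None else base[0]; R=Ro.from_euler('xyz',s['tcp_rot'] if base is None else base[1])
    g=Ro.from_euler('xyz',[np.pi,0,yaw])
    print('from',np.round(p,1),np.round(s['tcp_rot'],3),'shift',np.round(R.inv().apply(np.array(target)-p),1),'rotvec deg',np.round((R.inv()*g).as_rotvec(degrees=True),2))
E
python3 - <<'E'
from h import *
rel([530,40,300],1.40)
c=env.calibration('wrist');T=np.array(c['cam_to_world']);print(np.round(T,3),c['fx'],env.state()['tcp_rot'])
E
```

```text
from [245.6 574.7 214.7] [ 3.142 -0.     1.167] shift [-380.   471.7  -85.3] rotvec deg [  0.    -0.   -13.35]
[[ 3.93000e-01  8.87000e-01  2.42000e-01  1.78318e+02]
 [ 9.20000e-01 -3.79000e-01 -1.04000e-01  6.02894e+02]
 [-1.00000e-03  2.64000e-01 -9.65000e-01  3.84630e+02]
 [ 0.00000e+00  0.00000e+00  0.00000e+00  1.00000e+00]] 340.7937002994115 [ 3.14156008e+00 -6.30452411e-05  1.16699154e+00]
```

Call:
{"api": "arm_command", "payload": {"motion": [1, -30, 38, -30, 0, 0, -1, 1, -60, 75, -60, 0, 0, -3, 1, -90, 112, -85, 0, 0, -5, 1, -121, 150, -85, 0, 0, -7, 1, -152, 189, -85, 0, 0, -9, 1, -183, 227, -85, 0, 0, -11, 1, -214, 266, -85, 0, 0, -13, 1, -245, 304, -85, 0, 0, -13.3, 1, -276, 343, -85, 0, 0, -13.3, 1, -307, 381, -85, 0, 0, -13.3, 1, -338, 420, -85, 0, 0, -13.3, 1, -365, 453, -85, 0, 0, -13.3, 1, -380, 472, -85, 0, 0, -13.3, 1, -380, 472, -85, 0, 0, -13.3, 1, -380, 472, -85, 0, 0, -13.3]}}

```text
t: 2.1
eef_pos: [530.2, 39.6, 299.5]
tcp_rot: [-3.141, -0.0, 1.398]
ft_force: [-0.5, 0.3, -0.2]
opening: 0.999
```

Run:
```python
from h import *
print(env.state())
im,d=env.read_camera('wrist');save('w1',im);np.save('w1d.npy',d);np.save('w1T.npy',env.calibration('wrist')['cam_to_world'])
for l in ['cover','cover_knob','gap_mouth','head_grip']:
    print(l,[(np.round(x['location']),round(x['confidence'],2)) for x in env.spot_point('wrist',l)])
```

```text
{'t': 2.1, 'joints': array([-4.97976055e-02,  2.77143102e-01,  1.66633372e+00,  3.11154522e-04,
        1.19852223e+00, -1.44768126e+00]), 'qvel': array([ 0.03073406, -0.01213141,  0.01017059,  0.00062324, -0.0007682 ,
        0.00393794]), 'tau': array([-1.74655471e+00, -4.71425271e+01, -2.79506725e+01, -9.89510771e-02,
        4.70959092e-02, -1.00408131e-01]), 'eef_pos': array([530.16698198,  39.63779876, 299.45042951]), 'tcp_rot': array([-3.14115373e+00, -2.37692542e-04,  1.39777037e+00]), 'ft_force': array([-0.467697  ,  0.3047487 , -0.18284287]), 'moment': array([ 0.04170035, -0.0169853 ,  0.05207337]), 'opening': 0.9991804631714551}
cover [(array([319., 232.]), 0.88), (array([608.,  47.]), 0.57)]
cover_knob [(array([620.,  44.]), 0.88), (array([317., 237.]), 0.72), (array([348., 326.]), 0.61)]
gap_mouth []
head_grip []
```

View pics/w1.png

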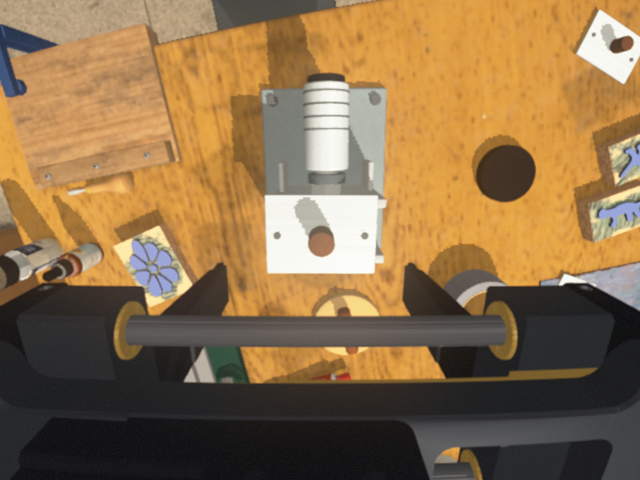

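The wrist view shows the jig and the cover upright: cover corners around (266,197), (380,195), (375,272), (268,273), knob at (321,241), lid at (505,172). Next I measure from this image.

Run:
```python
from h import *
import cv2
np.set_printoptions(precision=1,suppress=True)
im=cv2.imread('pics/w1.png')
cv2.imwrite('pics/w1c.png',cv2.resize(im[60:290,240:410],None,fx=3.4,fy=2.6*1.0*1.3077,interpolation=cv2.INTER_CUBIC)[:600*2])
d=np.load('w1d.npy')
hs=cv2.cvtColor(im,cv2.COLOR_BGR2HSV)
m=((hs[...,2]>195)&(hs[...,1]<40)).astype(np.uint8);m[:190]=0;m[290:]=0;m[:,:255]=0;m[:,390:]=0
m=cv2.morphologyEx(m,cv2.MORPH_CLOSE,np.ones((9,9)))
m=cv2.morphologyEx(m,cv2.MORPH_OPEN,np.ones((11,11)))
cn=max(cv2.findContours(m,0,2)[0],key=cv2.contourArea)[:,0]
q=np.array([at_z('wrist',p,132)[:2] for p in cn.astype(float)])
R=cv2.minAreaRect(q.astype(np.float32));print('cover rect',R)
# knob top
kn=((hs[...,2]<150)&(hs[...,1]>90)&((hs[...,0]<12)|(hs[...,0]>170))).astype(np.uint8);kn[:222]=0;kn[262:]=0;kn[:,:300]=0;kn[:,342:]=0
ys,xs=np.nonzero(kn);print('knob px',xs.mean(),ys.mean(),xs.min(),xs.max(),ys.min(),ys.max())
for px in [(321,241)]: print(at_z('wrist',px,152),at_z('wrist',px,166),d[236:246:3,318:326:3])
for px in [(321,248),(290,250)]: print(at_depth('wrist',px,d[px[1],px[0]]))
for n,px in dict(lid=(505,172)).items(): print(n,at_z('wrist',px,12))
```

```text
cover rect ((551.3390502929688, 43.915931701660156), (117.34258270263672, 82.32442474365234), 80.26353454589844)
knob px 312.6666666666667 236.33333333333334 310 316 234 239
[551.8  41.9 152. ] [547.7  42.3 166. ] [[313.9 315.9 316.7]
 [316.2 315.  316.5]
 [317.2 316.1 317.6]
 [317.6 318.5 317.4]]
[553.8  41.3 167.9]
[561.8   7.8 132.4]
lid [539.5 299.   12. ]
```

View pics/w1c.png

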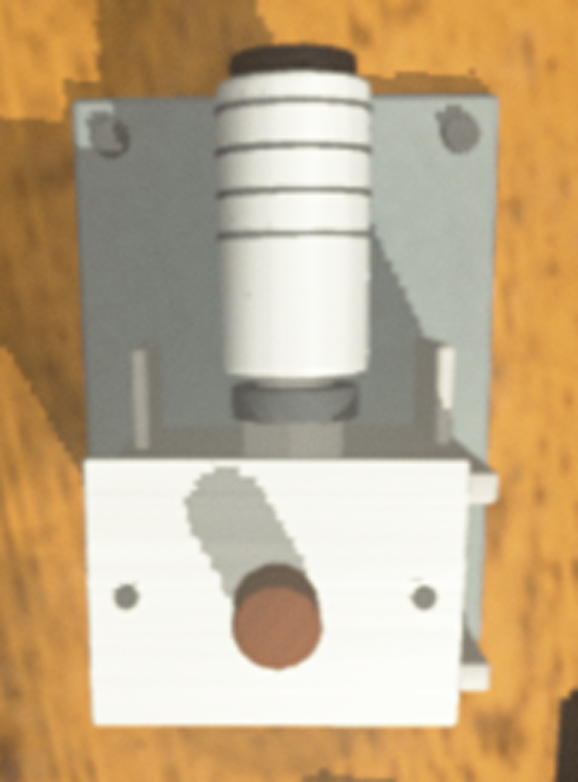

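Run:
```python
from h import *
print(at_z('wrist',(321.5,243.8),166))
rel([551,42,141],1.40)
```

```text
[550.45069367  42.34261389 166.        ]
from [529.9  40.8 299.9] [ 3.141 -0.     1.401] shift [  4.7  20.5 158.9] rotvec deg [ 0.02 -0.01  0.03]
```

Call:
{"api": "arm_command", "payload": {"motion": [1, 3, 12, 30, 0, 0, 0, 1, 5, 20.5, 70, 0, 0, 0, 1, 5, 20.5, 105, 0, 0, 0, 1, 5, 20.5, 135, 0, 0, 0, 1, 5, 20.5, 152, 0, 0, 0, 1, 5, 20.5, 159, 0, 0, 0, 1, 5, 20.5, 159, 0, 0, 0, -1, 5, 20.5, 159, 0, 0, 0, -1, 5, 20.5, 159, 0, 0, 0, -1, 5, 20.5, 159, 0, 0, 0, -1, 5, 20.5, 159, 0, 0, 0, -1, 5, 20.5, 159, 0, 0, 0, -1, 5, 20.5, 159, 0, 0, 0]}}

```text
t: 3.65
eef_pos: [551.4, 41.3, 140.8]
tcp_rot: [3.141, -0.0, 1.399]
ft_force: [-0.8, 0.2, 0.2]
opening: 0.551
```

Run:
```python
from h import *
s=env.state();print(s['opening'],s['ft_force'],s['eef_pos'],s['qvel'])
```

```text
0.5506606759981053 [-0.75201932  0.15343155  0.23155564] [551.36779707  41.27917772 140.75234958] [ 3.40222088e-03  4.54080515e-03  1.98675096e-03  1.01449911e-03
 -2.06140459e-05  1.97701714e-05]
```

Call:
{"api": "arm_command", "payload": {"motion": [-1, 0, 0, 0, 0, 0, 0, -1, 0, 0, 0, 0, 0, 0, -1, 0, 0, 0, 0, 0, 0, -1, 0, 0, 0, 0, 0, 0, -1, 0, 0, 0, 0, 0, 0, -1, 0, 0, 0, 0, 0, 0, -1, 0, 0, 0, 0, 0, 0, -1, 0, 0, -5, 0, 0, 0, -1, 0, 0, -15, 0, 0, 0, -1, 0, 0, -30, 0, 0, 0, -1, 0, 0, -50, 0, 0, 0, -1, 0, 0, -70, 0, 0, 0, -1, 0, 0, -70, 0, 0, 0]}}

```text
t: 4.95
eef_pos: [552.3, 41.3, 213.5]
tcp_rot: [3.137, -0.001, 1.399]
ft_force: [-0.3, 0.1, -2.6]
opening: 0.27
```

Run:
```python
from h import *
s=env.state();print(s['opening']*95,s['ft_force'],s['eef_pos'])
im,d=env.read_camera('wrist');save('w2',im);np.save('w2d.npy',d)
im,d=env.read_camera('side');save('s2',im[120:360,180:480].repeat(2,0).repeat(2,1))
for c in ['wrist','side']:
  for l in ['gap_mouth','head_grip','bolt_head']:
    print(l,[(np.round(x['location']),round(x['confidence'],2)) for x in env.spot_point(c,l)])
rel([425,315,42],1.40)
```

```text
25.621233658533157 [-0.28119517  0.09568336 -2.64480584] [552.34075546  41.29635169 213.52514099]
gap_mouth []
head_grip []
bolt_head []
gap_mouth [(array([312., 238.]), 0.73)]
head_grip [(array([314., 250.]), 0.83), (array([374., 270.]), 0.32)]
bolt_head [(array([315., 246.]), 0.57)]
from [551.1  41.3 209.9] [-3.14   0.     1.399] shift [ 248.1 -170.8  168.1] rotvec deg [-0.07  0.   -0.05]
```

View pics/w2.png

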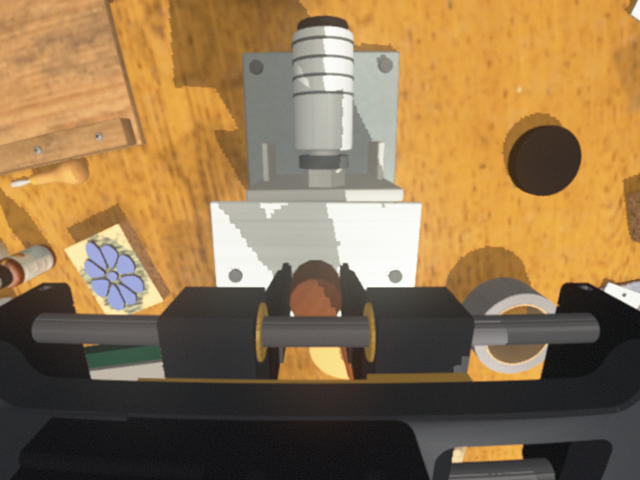

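View pics/s2.png

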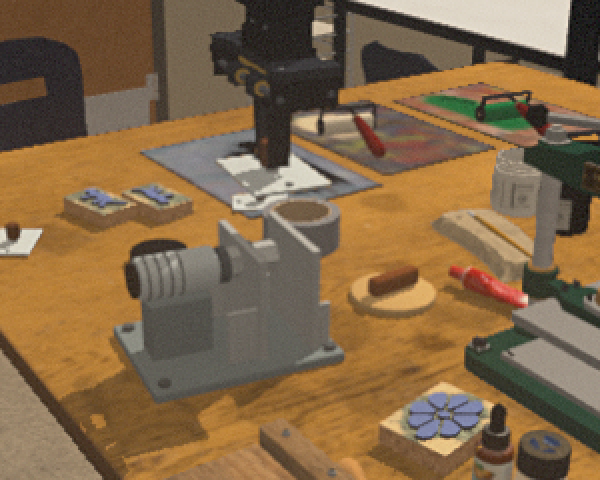

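The cover is lifted and level, and the gripper holds the knob with 25.6 mm between the fingers. Now I carry it to about (425,315).

Call:
{"api": "arm_command", "payload": {"motion": [-1, 20, -14, 0, 0, 0, 0, -1, 50, -34, 0, 0, 0, 0, -1, 85, -58, 0, 0, 0, 0, -1, 120, -82, 0, 0, 0, 0, -1, 155, -106, 0, 0, 0, 0, -1, 190, -130, 20, 0, 0, 0, -1, 218, -150, 45, 0, 0, 0, -1, 240, -165, 80, 0, 0, 0, -1, 248, -171, 115, 0, 0, 0, -1, 248, -171, 145, 0, 0, 0, -1, 248, -171, 160, 0, 0, 0, -1, 248, -171, 160, 0, 0, 0, -1, 248, -171, 160, 0, 0, 0]}}

```text
t: 6.65
eef_pos: [425.4, 314.9, 50.8]
tcp_rot: [-3.141, 0.0, 1.399]
ft_force: [0.2, -0.2, -1.9]
opening: 0.267
```

Run:
```python
from h import *
for i in range(2):
  im,d=env.read_camera('side');s=env.state();print(s['t'],s['opening']*95,s['ft_force'],s['eef_pos'],s['tcp_rot'])
save('s3',im[120:360,100:400].repeat(2,0).repeat(2,1))
rel([425,315,18],1.40)
```

```text
6.7 25.553873301600767 [ 0.53087798 -0.47629601 -0.3268485 ] [425.66278317 315.00028753  51.32814101] [ 3.14087868e+00 -6.34400390e-04  1.39901463e+00]
6.75 25.455275808229814 [-0.25791297  0.24993453 -1.20282818] [425.76092045 315.04345926  51.59141638] [ 3.14039409e+00 -1.03310883e-03  1.39893263e+00]
from [425.8 315.   51.6] [ 3.140e+00 -1.000e-03  1.399e+00] shift [-0.2 -0.8 33.6] rotvec deg [ 0.07 -0.06 -0.06]
```

View pics/s3.png

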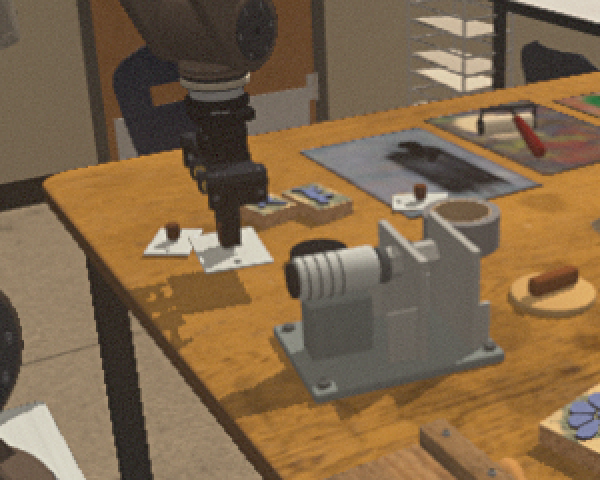

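Call:
{"api": "arm_command", "payload": {"motion": [-1, 0, 0, 10, 0, 0, 0, -1, 0, 0, 20, 0, 0, 0, -1, 0, 0, 27, 0, 0, 0, -1, 0, 0, 31, 0, 0, 0, -1, 0, 0, 33.5, 0, 0, 0, -1, 0, 0, 33.5, 0, 0, 0, -1, 0, 0, 33.5, 0, 0, 0]}}

```text
t: 7.45
eef_pos: [425.3, 314.9, 17.2]
tcp_rot: [3.141, -0.0, 1.399]
ft_force: [-0.7, 0.4, -1.7]
opening: 0.266
```

Run:
```python
from h import *
for i in range(2):
  im,d=env.read_camera('side');s=env.state();print(s['t'],s['opening']*95,s['ft_force'],s['moment'],s['eef_pos'],s['tcp_rot'])
```

```text
7.5 25.224314830129426 [-0.02058145 -0.10526228 -2.24500733] [ 0.02624578  0.034178   -0.05125351] [425.31631788 314.92613631  17.23269574] [ 3.14137966e+00 -2.42319351e-04  1.39911739e+00]
7.55 25.272836708710113 [-0.61478336 -0.2334758  -1.36831111] [-0.03807534  0.08854045 -0.00100373] [425.3000655  314.91187069  17.2502742 ] [ 3.14133804e+00 -2.67446154e-04  1.39913489e+00]
```

Call:
{"api": "arm_command", "payload": {"motion": [-1, 0, 0, 0.7, 0, 0, 0, -1, 0, 0, 1.3, 0, 0, 0, -1, 0, 0, 1.3, 0, 0, 0]}}

```text
t: 7.85
eef_pos: [425.4, 315.0, 16.6]
tcp_rot: [3.141, -0.001, 1.399]
ft_force: [-2.8, -1.2, 8.8]
opening: 0.266
```

Run:
```python
from h import *
for i in range(2):
  im,d=env.read_camera('side');s=env.state();print(s['t'],s['opening']*95,s['ft_force'],s['moment'],s['eef_pos'],s['tcp_rot'])
save('s4',im[120:360,100:400].repeat(2,0).repeat(2,1))
```

```text
7.9 25.6286563627182 [-2.46261517 -0.7238849   8.19471297] [-0.23082992  0.36521514  0.0226207 ] [425.37009375 314.96753355  16.56595876] [ 3.14093932e+00 -5.80636760e-04  1.39917357e+00]
7.95 25.179837902785877 [-2.89857137 -0.29534904  8.663288  ] [-0.23016875  0.36816555 -0.00932952] [425.36357781 314.97287267  16.56025377] [ 3.14092470e+00 -5.84608817e-04  1.39921516e+00]
```

View pics/s4.png

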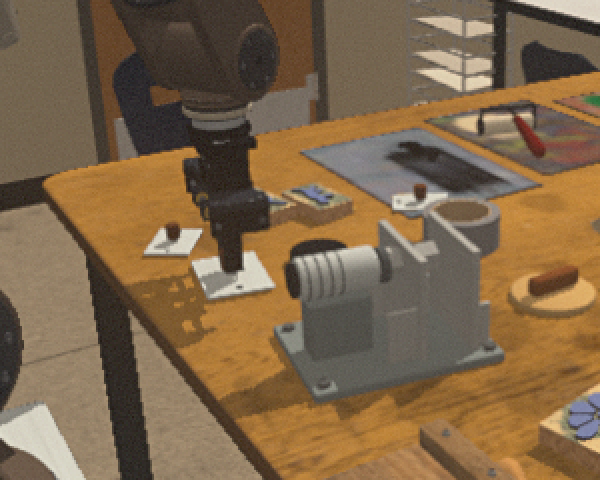

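The cover is on the worktop: the force now reads 8 N upward. I'll let go and lift straight up.

Call:
{"api": "arm_command", "payload": {"motion": [1, 0, 0, -0.5, 0, 0, 0, 1, 0, 0, -0.5, 0, 0, 0, 1, 0, 0, -0.5, 0, 0, 0, 1, 0, 0, -0.5, 0, 0, 0, 1, 0, 0, -0.5, 0, 0, 0, 1, 0, 0, -0.5, 0, 0, 0, 1, 0, 0, -0.5, 0, 0, 0, 1, 0, 0, -10, 0, 0, 0, 1, 0, 0, -30, 0, 0, 0, 1, 0, 0, -70, 0, 0, 0, 1, 0, 0, -115, 0, 0, 0, 1, 0, 0, -165, 0, 0, 0, 1, 0, 0, -210, 0, 0, 0, 1, 0, 0, -250, 0, 0, 0, 1, 0, 0, -283, 0, 0, 0, 1, 0, 0, -283, 0, 0, 0]}}

```text
t: 9.55
eef_pos: [426.0, 315.4, 303.9]
tcp_rot: [3.135, -0.005, 1.399]
ft_force: [-0.4, -1.1, -0.6]
opening: 0.997
```

Run:
```python
from h import *
im,d=env.read_camera('wrist');save('w5',im)
r=d
for px in [(321,243)]: pass
s=env.state();print(s['t'],s['opening'],s['eef_pos'],s['ft_force'])
rel([515,40,300],1.40)
```

```text
9.6 0.9997811600338224 [425.35595039 314.95925326 301.2172458 ] [ 0.00506757  0.05552556 -0.61353243]
from [425.4 315.  301.2] [ 3.138e+00 -3.000e-03  1.399e+00] shift [-255.6  135.3    1. ] rotvec deg [ 0.19 -0.16 -0.05]
```

View pics/w5.png

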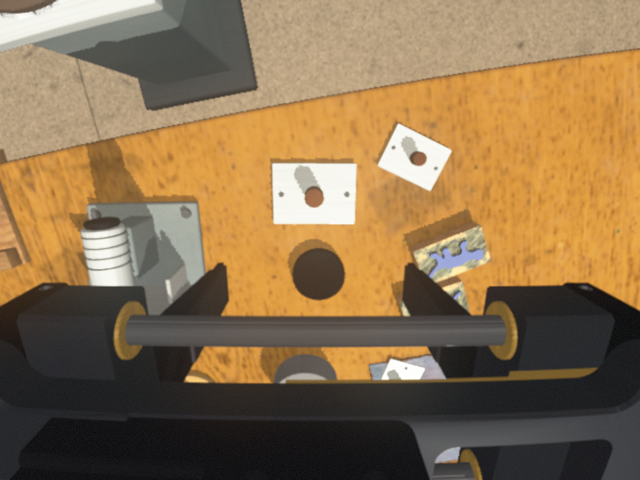

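The cover lies flat at (314,193), clear of the lid at (318,273). Next I look straight down into the gap.

Run:
```python
from h import *
rel([610,30,290],1.40)
```

```text
from [425.4 315.  301.2] [ 3.138e+00 -3.000e-03  1.399e+00] shift [-249.3  230.6   11.3] rotvec deg [ 0.19 -0.16 -0.05]
```

Call:
{"api": "arm_command", "payload": {"motion": [1, -30, 28, 0, 0, 0, 0, 1, -62, 58, 0, 0, 0, 0, 1, -95, 88, 0, 0, 0, 0, 1, -128, 119, 0, 0, 0, 0, 1, -161, 149, 0, 0, 0, 0, 1, -194, 180, 5, 0, 0, 0, 1, -225, 208, 10, 0, 0, 0, 1, -249, 230, 10, 0, 0, 0, 1, -249, 230, 10, 0, 0, 0, 1, -249, 230, 10, 0, 0, 0]}}

```text
t: 10.6
eef_pos: [608.8, 29.8, 287.5]
tcp_rot: [-3.139, 0.0, 1.398]
ft_force: [0.1, -0.3, -0.1]
opening: 1.002
```

Run:
```python
from h import *
np.set_printoptions(precision=1,suppress=True)
im,d=env.read_camera('wrist');save('w6',im);np.save('w6d.npy',d)
for l in ['gap_mouth','head_grip','bolt_head','jig']:
    for x in env.spot_point('wrist',l):
        z={'gap_mouth':128,'jig':0}.get(l,103)
        print(l,np.round(x['location']),round(x['confidence'],2),at_z('wrist',x['location'],z))
s=env.state();print(s['t'],s['eef_pos'])
c=cv2.resize(im[60:260,220:440],None,fx=3,fy=3,interpolation=cv2.INTER_CUBIC);save('w6c',c)
```

```text
gap_mouth [323. 155.] 0.66 [550.6  47.3 128. ]
head_grip [324. 157.] 0.83 [553.5  49.2 103. ]
head_grip [323. 151.] 0.34 [547.5  49.2 103. ]
head_grip [351. 279.] 0.18 [691.4  56.6 103. ]
bolt_head [325. 151.] 0.72 [548.5  50.3 103. ]
jig [324. 150.] 0.74 [550.  52.   0.]
jig [514.  16.] 0.24 [426.9 311.3   0. ]
10.85 [608.9  31.2 289. ]
```

View pics/w6c.png

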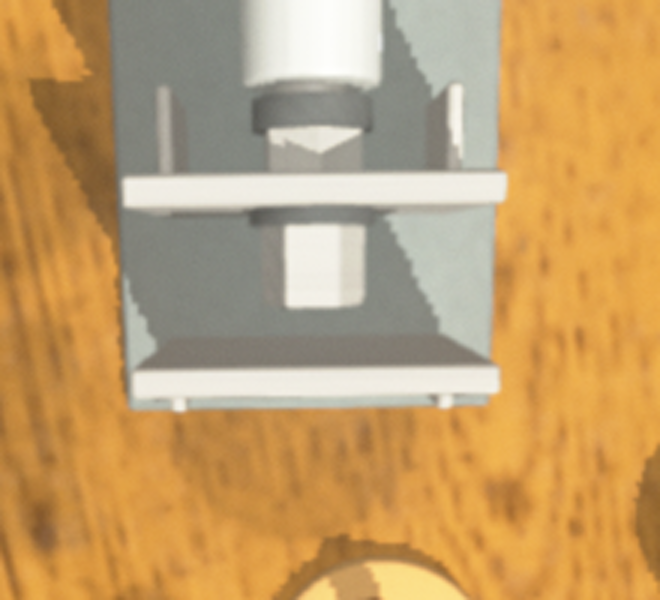

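Run:
```python
from h import *
np.set_printoptions(precision=1,suppress=True)
def w(x,y,z): return at_z('wrist',(220+(x+.5)/3-.5,60+(y+.5)/3-.5),z)
pts={'bf':[(122,178),(507,173)],'bi':[(125,209),(506,203)],'pi':[(133,369),(499,366)],'po':[(130,399),(499,393)]}
C=[]
for k,v in pts.items():
    a,b=[w(*p,128)[:2] for p in v];e=b-a;print(k,a,b,np.linalg.norm(e),np.arctan2(e[1],e[0]),(a+b)/2);C.append((a+b)/2)
print('centre',np.mean(C,0),(C[1]+C[2])/2, 'gap',np.linalg.norm(C[2]-C[1]), 'yawx',np.arctan2(*(C[3]-C[0])[::-1]))
# head top face centreline & end
for p in [(264,265),(365,265),(325,308)]: print(w(*p,118),w(*p,103))
rel([551,48,84],1.4)
```

```text
bf [508.5  -4.2] [527.1 113.6] 119.26362646075636 1.414239629939451 [517.8  54.7]
bi [517.8  -5.2] [536.  112.2] 118.78643849622523 1.4169297349506984 [526.9  53.5]
pi [567.1 -13. ] [586.1 103.9] 118.34686078051094 1.409463295104735 [576.6  45.4]
po [576.5 -15.9] [594.8 102.8] 120.15369529024547 1.4175171274137675 [585.6  43.4]
centre [551.7  49.3] [551.7  49.5] gap 50.34431174199155 yawx -0.16384953172618116
[542.2  34.2 118. ] [542.4  33.9 103. ]
[547.7  66.6 118. ] [548.2  67.6 103. ]
[559.1  51.6 118. ] [560.1  51.9 103. ]
from [608.9  31.2 289. ] [ 3.1 -0.   1.4] shift [  6.7 -59.9 205. ] rotvec deg [ 0. -0.  0.]
```

Run:
```python
from h import *
rel([550,49.7,84],1.41)
```

```text
from [608.9  31.2 289. ] [ 3.141 -0.     1.4  ] shift [  8.2 -61.2 205. ] rotvec deg [ 0.01 -0.01 -0.55]
```

Call:
{"api": "arm_command", "payload": {"motion": [1, 3, -25, 10, 0, 0, -0.5, 1, 8, -55, 30, 0, 0, -0.5, 1, 8, -61, 60, 0, 0, -0.5, 1, 8, -61, 90, 0, 0, -0.5, 1, 8, -61, 110, 0, 0, -0.5, 1, 8, -61, 110, 0, 0, -0.5, 1, 8, -61, 110, 0, 0, -0.5]}}

```text
t: 11.55
eef_pos: [550.7, 48.9, 179.5]
tcp_rot: [3.141, -0.0, 1.408]
ft_force: [0.7, -0.4, 0.7]
opening: 1.0
```

Run:
```python
from h import *
im,d=env.read_camera('side');save('s7',im[120:360,180:480].repeat(2,0).repeat(2,1))
s=env.state();print(s['t'],s['ft_force'])
rel([550,49.7,84],1.41)
```

```text
11.6 [0.46512178 0.05125275 0.11050469]
from [551.   48.8 180. ] [ 3.14  -0.     1.408] shift [ 0.7 -1.3 96. ] rotvec deg [ 0.08 -0.02 -0.1 ]
```

View pics/s7.png

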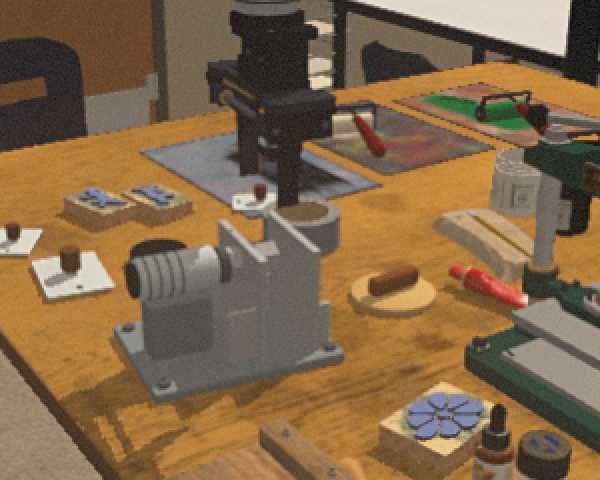

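The fingers are lined up with the gap, about (290,190) in the crop, and the cover is flat at (70,270). I go down and close.

Call:
{"api": "arm_command", "payload": {"motion": [1, 1, -1, 20, 0, 0, 0, 1, 1, -1, 40, 0, 0, 0, 1, 1, -1, 60, 0, 0, 0, 1, 1, -1, 80, 0, 0, 0, 1, 1, -1, 92, 0, 0, 0, 1, 1, -1, 96, 0, 0, 0, 1, 1, -1, 96, 0, 0, 0]}}

```text
t: 12.3
eef_pos: [550.0, 49.7, 83.2]
tcp_rot: [3.141, -0.0, 1.408]
ft_force: [-0.3, -0.7, -0.2]
opening: 1.003
```

Run:
```python
from h import *
im,d=env.read_camera('wrist');save('w8',im)
s=env.state();print(s['t'],s['ft_force'],s['moment'],s['eef_pos'])
```

```text
12.35 [ 0.56610011 -0.17009911 -0.63501035] [-0.03070088 -0.05069959  0.0040201 ] [550.21531267  49.71126449  83.59819266]
```

View pics/w8.png

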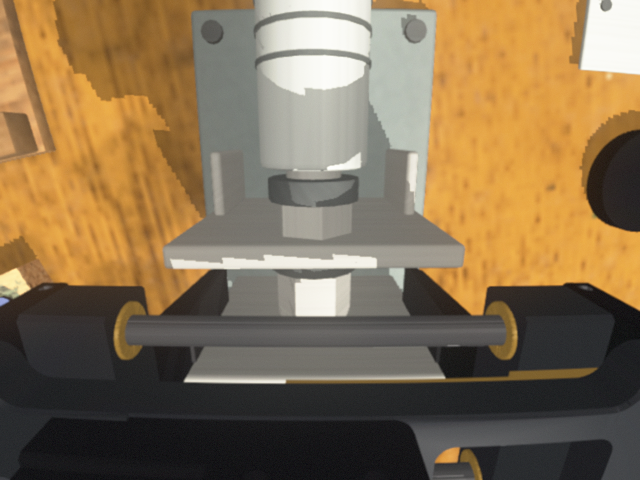

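No contact. The head at (315,295) sits midway between the fingers, so I close.

Call:
{"api": "arm_command", "payload": {"motion": [-1, 0, 0, 0, 0, 0, 0, -1, 0, 0, 0, 0, 0, 0, -1, 0, 0, 0, 0, 0, 0, -1, 0, 0, 0, 0, 0, 0, -1, 0, 0, 0, 0, 0, 0, -1, 0, 0, 0, 0, 0, 0, -1, 0, 0, 0, 0, 0, 0, -1, 0, 0, 0, 0, 0, 0, -1, 0, 0, 0, 0, 0, 0, -1, 0, 0, 0, 0, 0, 0, -1, 0, 0, 0, 0, 0, 0, -1, 0, 0, 0, 0, 0, 0, -1, 0, 0, 0, 0, 0, 0, -1, 0, 0, 0, 0, 0, 0, -1, 0, 0, 0, 0, 0, 0]}}

```text
t: 13.85
eef_pos: [549.6, 49.2, 82.7]
tcp_rot: [-3.141, 0.0, 1.408]
ft_force: [0.9, -5.6, -1.7]
opening: 0.31
```

Run:
```python
from h import *
im,d=env.read_camera('wrist');save('w9',im)
s=env.state();print(s['t'],s['opening']*95,s['ft_force'],s['moment'],s['eef_pos'])
```

```text
13.9 29.816889575071176 [-0.82848667 -5.64099296 -1.69372144] [-0.87829811 -0.01654136  0.04088432] [549.62289077  49.22485371  82.64464072]
```

View pics/w9.png

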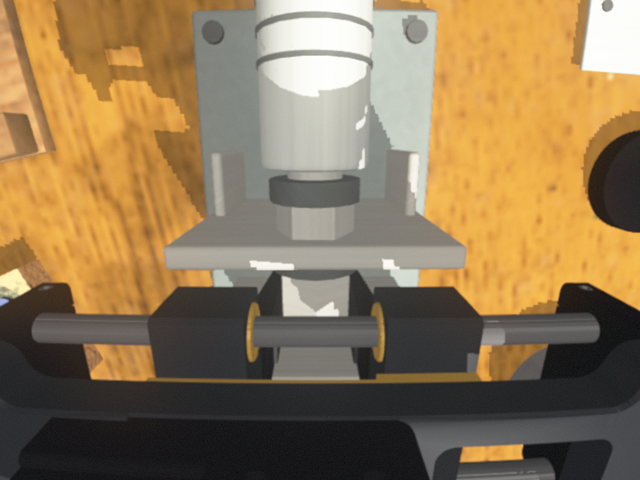

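The opening reads 29.8 mm, which matches the 30 mm across flats, so the head is gripped. I hold it and compare views of the nut.

Call:
{"api": "arm_command", "payload": {"motion": [-1, 0, 0, 0, 0, 0, 0, -1, 0, 0, 0, 0, 0, 0, -1, 0, 0, 0, 0, 0, 0, -1, 0, 0, 0, 0, 0, 0, -1, 0, 0, 0, 0, 0, 0, -1, 0, 0, 0, 0, 0, 0, -1, 0, 0, 0, 0, 0, 0, -1, 0, 0, 0, 0, 0, 0, -1, 0, 0, 0, 0, 0, 0, -1, 0, 0, 0, 0, 0, 0, -1, 0, 0, 0, 0, 0, 0, -1, 0, 0, 0, 0, 0, 0, -1, 0, 0, 0, 0, 0, 0, -1, 0, 0, 0, 0, 0, 0, -1, 0, 0, 0, 0, 0, 0, -1, 0, 0, 0, 0, 0, 0, -1, 0, 0, 0, 0, 0, 0, -1, 0, 0, 0, 0, 0, 0, -1, 0, 0, 0, 0, 0, 0, -1, 0, 0, 0, 0, 0, 0]}}

```text
t: 15.9
eef_pos: [549.6, 49.2, 82.6]
tcp_rot: [-3.141, 0.001, 1.408]
ft_force: [0.3, -5.4, -1.6]
opening: 0.312
```

Run:
```python
from h import *
im,d=env.read_camera('wrist');save('w10',im)
s=env.state();print(s['t'],s['opening']*95,s['ft_force'],s['moment'],s['eef_pos'])
```

```text
15.95 29.656128937443956 [-0.50754491 -5.10312973 -2.28947581] [-0.8587824  -0.00672034  0.07139378] [549.6449526   49.21390106  82.64848601]
```

Call:
{"api": "arm_command", "payload": {"motion": [-1, 0, 0, 0, 0, 0, 0, -1, 0, 0, 0, 0, 0, 0, -1, 0, 0, 0, 0, 0, 0, -1, 0, 0, 0, 0, 0, 0, -1, 0, 0, 0, 0, 0, 0, -1, 0, 0, 0, 0, 0, 0, -1, 0, 0, 0, 0, 0, 0, -1, 0, 0, 0, 0, 0, 0, -1, 0, 0, 0, 0, 0, 0, -1, 0, 0, 0, 0, 0, 0, -1, 0, 0, 0, 0, 0, 0, -1, 0, 0, 0, 0, 0, 0, -1, 0, 0, 0, 0, 0, 0, -1, 0, 0, 0, 0, 0, 0, -1, 0, 0, 0, 0, 0, 0, -1, 0, 0, 0, 0, 0, 0, -1, 0, 0, 0, 0, 0, 0, -1, 0, 0, 0, 0, 0, 0, -1, 0, 0, 0, 0, 0, 0, -1, 0, 0, 0, 0, 0, 0]}}

```text
t: 17.95
eef_pos: [549.6, 49.2, 82.7]
tcp_rot: [-3.141, 0.001, 1.408]
ft_force: [0.2, -4.3, -1.0]
opening: 0.312
```

Call:
{"api": "arm_command", "payload": {"motion": [-1, 0, 0, 0, 0, 0, 0, -1, 0, 0, 0, 0, 0, 0, -1, 0, 0, 0, 0, 0, 0, -1, 0, 0, 0, 0, 0, 0, -1, 0, 0, 0, 0, 0, 0, -1, 0, 0, 0, 0, 0, 0, -1, 0, 0, 0, 0, 0, 0, -1, 0, 0, 0, 0, 0, 0, -1, 0, 0, 0, 0, 0, 0, -1, 0, 0, 0, 0, 0, 0, -1, 0, 0, 0, 0, 0, 0, -1, 0, 0, 0, 0, 0, 0, -1, 0, 0, 0, 0, 0, 0, -1, 0, 0, 0, 0, 0, 0, -1, 0, 0, 0, 0, 0, 0, -1, 0, 0, 0, 0, 0, 0, -1, 0, 0, 0, 0, 0, 0, -1, 0, 0, 0, 0, 0, 0, -1, 0, 0, 0, 0, 0, 0, -1, 0, 0, 0, 0, 0, 0]}}

```text
t: 19.95
eef_pos: [549.6, 49.2, 82.7]
tcp_rot: [-3.141, 0.0, 1.408]
ft_force: [0.3, -5.4, -2.4]
opening: 0.312
```

Run:
```python
from h import *
im,d=env.read_camera('wrist');save('w11',im)
s=env.state();print(s['t'],s['opening']*95,s['ft_force'],s['moment'],s['eef_pos'])
```

```text
20.0 29.79938404413049 [-0.01812818 -5.90876411 -1.43564675] [-0.76949895 -0.04685261  0.09826568] [549.60818242  49.21592441  82.6436436 ]
```

Call:
{"api": "arm_command", "payload": {"motion": [-1, 0, 0, 0, 0, 0, 0, -1, 0, 0, 0, 0, 0, 0, -1, 0, 0, 0, 0, 0, 0, -1, 0, 0, 0, 0, 0, 0, -1, 0, 0, 0, 0, 0, 0, -1, 0, 0, 0, 0, 0, 0, -1, 0, 0, 0, 0, 0, 0, -1, 0, 0, 0, 0, 0, 0, -1, 0, 0, 0, 0, 0, 0, -1, 0, 0, 0, 0, 0, 0, -1, 0, 0, 0, 0, 0, 0, -1, 0, 0, 0, 0, 0, 0, -1, 0, 0, 0, 0, 0, 0, -1, 0, 0, 0, 0, 0, 0, -1, 0, 0, 0, 0, 0, 0, -1, 0, 0, 0, 0, 0, 0, -1, 0, 0, 0, 0, 0, 0, -1, 0, 0, 0, 0, 0, 0, -1, 0, 0, 0, 0, 0, 0, -1, 0, 0, 0, 0, 0, 0]}}

```text
t: 22.0
eef_pos: [549.7, 49.2, 82.7]
tcp_rot: [-3.141, 0.0, 1.408]
ft_force: [-0.3, -5.8, -1.5]
opening: 0.312
```

Run:
```python
from h import *
im,d=env.read_camera('wrist');save('w12',im)
s=env.state();print(s['t'],s['opening']*95,s['ft_force'],s['moment'],s['eef_pos'])
a=[cv2.imread(f'pics/w{i}.png') for i in (9,10,11,12)]
sl=[x[160:245,250:380] for x in a]
for i in range(3): print(np.abs(sl[i].astype(int)-sl[i+1]).mean())
cv2.imwrite('pics/cmp.png',cv2.resize(np.vstack([np.hstack(sl[:2]),np.hstack(sl[2:])]),None,fx=2.8,fy=2.8))
im,d=env.read_camera('side');save('s12',im[120:360,180:480].repeat(2,0).repeat(2,1))
```

```text
22.05 29.86065643059545 [-0.38725989 -5.25231083 -1.88139802] [-0.76896998  0.02374471  0.09318496] [549.64422842  49.23594872  82.68122644]
3.3066968325791857
2.8540271493212668
1.1710708898944193
```

View pics/cmp.png

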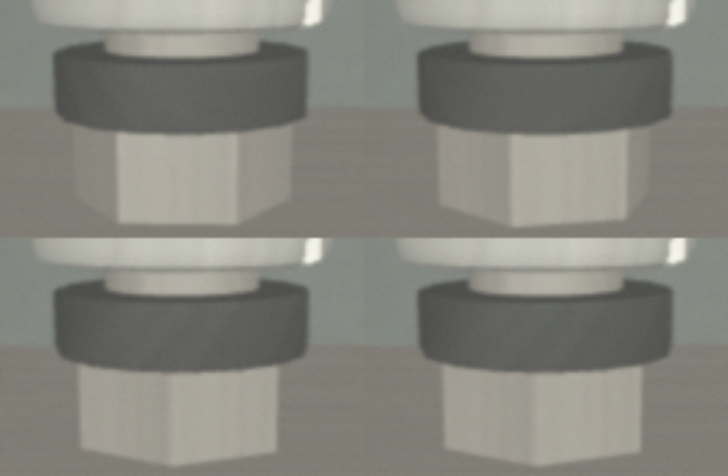

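View pics/s12.png

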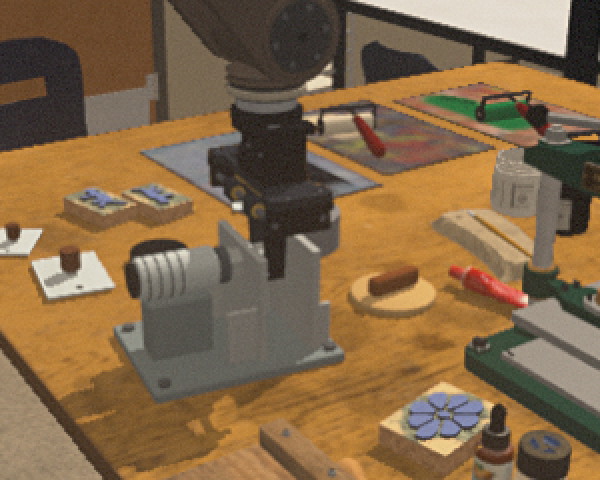

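The nut moved between the first three views and not between t = 20 and t = 22. The wrist moment also shifted by about 0.09 N m, close to the step expected when the nut goes tight. The cover is still flat and the head is still gripped, so I hand in.

Run:
```python
from h import *
print(env.job_done());
```

```text
the job is handed in; nothing more can be done
None
```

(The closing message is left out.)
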